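# Pack the nesting bowls into their case and snap the lid shut

### The arm

A 6-joint arm with a two-finger parallel gripper is mounted at the origin on the work surface. World frame = base frame: x ahead of the robot, y to its left, z up, the work surface at z = 0. Lengths are in m, angles in rad, forces in N, time in s.
With the tool pointing down it reaches from about 0.3 to 0.775 m from the base axis. Payload 14.6 kg.
Tool frame: the origin (TCP) lies midway between the tips of the shut fingers; the grasp point (between the pads) lies 19 mm behind it (ctrl.pinch_z is the z of the grasp point in the tool frame, in m); z points along the fingers, y is the line along which they close (so a half turn about z gives the same grasp; the last joint's range is limited). The gripper opens to 94 mm and grips with 3 to 60 N. Pads are 16 mm wide; open, the fingers measure 119 mm over their backs; the gripper's body (75 mm by 177 mm) begins 78 mm behind the grasp point.
Start: joints at [1.065, 0.3, 1.521, -0, 1.321, -0.067], TCP at [0.234, 0.498, 0.205] pointing down, gripper open.
Joint ranges: [-3.03, 3.03], [-0.79, 2.21], [0.23, 2.52], [-1.04, 4.18], [0, 3.07], [-2.55, 2.55]. Speed limits (rad/s): [2.22, 2.22, 2.57, 3.14, 3.14, 3.14].

### API

Orientations are given as [roll, pitch, yaw] about the fixed x, y, z axes, in that order (R = Rz(yaw) Ry(pitch) Rx(roll)).
In Python, from station import ctrl, camera, ticket gives the robot as it stands. The module is installed in compiled form; this text tells all that it offers.
- The arm moves only by the shell command python3 -m inch 'ROWS' [FORCE]. ROWS is text: rows parted by semicolons, each of 7 numbers parted by spaces: the opening, from -1 (shut) to 1 (fully open), then the shift along the tool's x, y, z in units of 0.03 m (1.0 is 0.03 m), then the turn, a rotation vector about the tool's x, y, z in units of 10 degrees (1.0 is 10 degrees). In form: grip dx dy dz rx ry rz; .... A call has 1 to 10 rows; each row shifts and turns the commanded pose from where the row before left it, along the tool's axes as they then stand; what a row does not reach is not made up. A row lasts 1/8 s, in which the tool goes at most 62.5 mm and 10.7 degrees, less where a joint would pass 70% of its speed; a pose out of reach is approached as far as the arm can. A call with a number of a shift or a turn outside -1 to 1 is refused whole. A call with a gripper value outside its range is refused whole. The fingers move at their own pace and stop on an object; FORCE is the grip in N (left out, the last holds). Time passes only in rows, so rows that do not move let the fingers close. It gives the time, the measured TCP pose, the force, the opening and the grip force at its end, in the units of the state.
- ctrl.get_obs(): the state, without advancing time (a new reading comes with each control period).
- camera(name): name is "scene" or "top" or "wrist"; returns a dict with "img" (480x640x3 uint8, blue, green, red), "range_z" (480x640 float32, m along the optical axis (not along the pixel's ray), 0 where there is no reading), "intrinsics" (3x3 intrinsics, pixels), "view" (4x4, takes a point from world to camera coordinates). Camera axes: x right, y down, z forward; pixel columns grow to the right and rows downward; lengths in m; the calibration is good to about 2 mm. A picture is of the moment at which its call begins.
- ticket.hand_in(): hands the job in; it is judged then, once.
The state is a dict: "time_s": time; "qpos": joint angles; "joint_vel": joint speeds; "tau": joint torques, N m; "ee_pos": TCP position; "eef_rot": TCP orientation; "force": force on the tool from outside, world axes, zero at the start; "moment": the same for the moment, N m; "grip_width": finger opening in m; "grip_force": force on a finger pad.
Only numpy, scipy, OpenCV 4.12 (cv2) and the standard library are available. Lean on these libraries where they do the work, as an engineer would, in place of code of your own. Each camera call takes 0.05 s, during which the arm holds its last target. There are 200 camera calls.

### The job

Clear the sanding block out of the open wooden case and lay it, sole down, on the cork mat. Then pack away all the dark wooden bowls on the bench: stand them upright in the tray of the case, nested inside one another in size order, and press the hinged lid down until it snaps fully shut past its spring catch. Leave everything else on the bench where it is.

Things in the scene. Friction and masses are not known exactly. Their poses are not given: they have to be found in the camera images.
- case: wooden case fixed to the bench: square tray 176 x 176 mm outside, walls 8 mm, rim 30 mm above the bench; inside 160 x 160 mm, floor 8 mm above the bench. Origin: centre of its underside, on the bench; z up; x points to the hinged side. The steel spring catch, 32 mm wide, stands at the -x wall, out to x = -102 mm and 48 mm high
- lid (a joint): angle (rad) of the case's lid: 0 shut, positive opened, about 1.57 upright, stop at 1.8. Stiff hinge: the lid stays where it is left; 3 to 6 N near its front edge swings it. In the last 0.08 rad a bead on its front meets the spring catch and must be pressed past it with 15 to 20 N near the front edge; then it snaps down and is held
- lid_hinge (a point): middle of the lid's hinge line (88 mm from the case's middle, 30 mm above the bench); frame turns with the lid: x from the lid's front to the hinge, y along the hinge, z out through the top board. The lid is a deep box, 176 x 176 mm, 74 mm high outside, 68 mm inside, walls 5 mm. Shut, its top is 104 mm above the bench; things up to 90 mm above the tray floor fit under it
- lid_press (a point): point on the outer face of the lid's top board, midway across, 150 mm from the hinge and 26 mm from the front edge: a good place to push. Frame as lid_hinge: z is the outward normal of the top board
- mat: cork mat fixed to the bench, 90 mm (its x) x 140 mm (its y) x 4 mm thick; origin: centre of its underside
- block: wooden sanding block with a dark rubber sole, 100 mm (x) x 50 mm (y) x 40 mm high, about 0.16 kg; starts lying in the tray; origin: centre of its underside (the sole), z up
- bowl1: turned dark wooden bowl, widest and lowest of the five sizes (None if absent): 144 mm across the rim outside, 136 mm across the foot, 34 mm high, walls 8 mm thick, bottom 6 mm thick, inside 128 mm across at the rim; round and open at the top; origin: centre of the underside, z up
- bowl2: turned dark wooden bowl, second widest of the five sizes (None if absent): 120 mm across the rim outside, 112 mm across the foot, 41 mm high, walls 8 mm thick, bottom 6 mm thick, inside 104 mm across at the rim; round and open at the top; origin: centre of the underside, z up
- bowl3: turned dark wooden bowl, middle of the five sizes (None if absent): 96 mm across the rim outside, 88 mm across the foot, 48 mm high, walls 8 mm thick, bottom 6 mm thick, inside 80 mm across at the rim; round and open at the top; origin: centre of the underside, z up
- bowl4: turned dark wooden bowl, second narrowest of the five sizes (None if absent): 72 mm across the rim outside, 64 mm across the foot, 55 mm high, walls 8 mm thick, bottom 6 mm thick, inside 56 mm across at the rim; round and open at the top; origin: centre of the underside, z up
- bowl5: turned dark wooden bowl, narrowest and tallest of the five sizes (None if absent): 48 mm across the rim outside, 40 mm across the foot, 60 mm high, walls 8 mm thick, bottom 6 mm thick, inside 32 mm across at the rim; round and open at the top; origin: centre of the underside, z up
- tin: small steel tin, 48 mm across, 42 mm high; not part of the job, to be left alone; origin in its underside
- puck: small white plastic pot of wax, 34 mm across, 30 mm high; not part of the job, to be left alone; origin in its underside
- glue: white glue bottle, 56 mm across, 100 mm high; not part of the job, to be left alone; origin in its underside
- jar: glass jar, 72 mm across, 80 mm high; not part of the job, to be left alone; origin in its underside
- screwdriver: screwdriver lying at the back of the bench; not part of the job, to be left alone; origin in its underside
- hammer: hammer lying at the back of the bench; not part of the job, to be left alone; origin in its underside
- offcut: wood offcut 120 x 60 x 22 mm; not part of the job, to be left alone; origin in its underside

How it is judged:
On the way, in this order (a step that is already met when the one before it is completed fails the run):
1. the block is out on the mat and all bowls on the bench are nested in size order, upright, in the tray, with the lid still open (angle between each of bowl1, bowl2, bowl3, bowl4, bowl5's own z axis and vertical below 0.12 rad and z of bowl1 in the frame of case below 0.014 m and horizontal distance between each of bowl1, bowl2, bowl3, bowl4, bowl5 and case below 0.06 m and horizontal distance between bowl1 and bowl2 below 0.045 m and horizontal distance between each of bowl1, bowl2 and bowl3 below 0.045 m and horizontal distance between each of bowl1, bowl2, bowl3 and bowl4 below 0.045 m and horizontal distance between each of bowl1, bowl2, bowl3, bowl4 and bowl5 below 0.045 m and z of bowl2 in the frame of case below 0.02 m and z of bowl3 in the frame of case below 0.026 m and z of bowl4 in the frame of case below 0.032 m and z of bowl5 in the frame of case below 0.038 m and z of block in the frame of mat between 0 and 0.009 m and angle between block's own z axis and vertical below 0.15 rad and x of block in the frame of mat between -0.05 and 0.05 m and y of block in the frame of mat between -0.075 and 0.075 m and value of joint lid above 0.1 rad), for 0.2 s.
2. the lid is pressed shut past its catch (value of joint lid below 0.02 rad), for 0.3 s.
At the end, for the whole second after the job is handed in: Lid shut past its catch (below 0.02 rad); every bowl upright (0.12 rad) in the tray, nested in size order, its underside at most 6 mm above its place in a full nest, centres within 45 mm; block sole down on the mat, its centre over the mat; all at rest (angle between each of bowl1, bowl2, bowl3, bowl4, bowl5's own z axis and vertical below 0.12 rad and z of bowl1 in the frame of case below 0.014 m and horizontal distance between each of bowl1, bowl2, bowl3, bowl4, bowl5 and case below 0.06 m and horizontal distance between bowl1 and bowl2 below 0.045 m and horizontal distance between each of bowl1, bowl2 and bowl3 below 0.045 m and horizontal distance between each of bowl1, bowl2, bowl3 and bowl4 below 0.045 m and horizontal distance between each of bowl1, bowl2, bowl3, bowl4 and bowl5 below 0.045 m and z of bowl2 in the frame of case below 0.02 m and z of bowl3 in the frame of case below 0.026 m and z of bowl4 in the frame of case below 0.032 m and z of bowl5 in the frame of case below 0.038 m and z of block in the frame of mat between 0 and 0.009 m and angle between block's own z axis and vertical below 0.15 rad and x of block in the frame of mat between -0.05 and 0.05 m and y of block in the frame of mat between -0.075 and 0.075 m and value of joint lid below 0.02 rad and linear speed of each of block, bowl1, bowl2, bowl3, bowl4, bowl5 below 0.02 m/s); the robot touches nothing.
It fails at once if a bystander (tin, wax pot, glue, jar, screwdriver, hammer, offcut) is shoved more than 50 mm (distance of any of tin, puck, glue, jar, screwdriver, hammer, offcut from where it was at the start of the episode above 0.05 m).
It fails at once if the tin, wax pot, glue or jar is knocked over (angle between any of tin, puck, glue, jar's own z axis and vertical above 0.6 rad).
Of bowl1, bowl2, bowl3, bowl4, bowl5 only 3 to 5 are there at a start; the rules pass over those that are not, and their reading is None.
At some moment in a run one of bowl1, bowl2, bowl3, bowl4, bowl5, block may be knocked a few centimetres aside while the robot is not near it.
It also fails if it takes over 210 s, if anything falls off the work surface, if the arm or the gripper's body presses on something with over 40 N, if the wrist force passes 120 N, or if a joint passes its speed limit or range.

## Working session

There is one attempt and no reset: what is moved stays moved. The work goes in short steps, Python scripts to look and compute and a shell command to move; the robot and the scene stay as the last step left them, time stands still between calls to the robot, and variables do not carry over. Pictures are saved under pics/ and viewed, at most 14 in all, crops included, and the job is handed in when it is done.

```bash
mkdir -p pics; cat > h.py <<'E'
import numpy as np, cv2
from station import ctrl, camera, ticket
def pts(c):
    K=c["intrinsics"];z=c["range_z"];v,u=np.mgrid[0:480,0:640]
    P=np.stack([(u-K[0,2])/K[0,0]*z,(v-K[1,2])/K[1,1]*z,z,np.ones_like(z)],-1)
    W=P@np.linalg.inv(c["view"]).T
    W[z<=0]=np.nan
    return W[...,:3]
E
python3 - <<'E'
from h import *
for n in("top","scene"):
    c=camera(n);cv2.imwrite(f"pics/{n}0.png",c["img"]);np.savez(f"{n}0.npz",img=c["img"],W=pts(c))
    print(n,np.linalg.inv(c["view"])[:3].round(3).tolist(),c["intrinsics"][0,0])
print(ctrl.get_obs(),ctrl.pinch_z)
E
```

```text
top [[0.105, -0.968, 0.227, 0.284], [-0.995, -0.102, 0.025, -0.023], [-0.001, -0.228, -0.974, 1.255]] 521.5845142430034
scene [[-0.867, 0.323, -0.381, 1.008], [0.499, 0.535, -0.682, 0.827], [-0.016, -0.781, -0.625, 0.871]] 504.6666249420247
{'time_s': 0.1, 'qpos': array([ 1.06540464e+00,  3.00391772e-01,  1.52151345e+00, -3.87157548e-06,
        1.32071674e+00, -6.66093218e-02]), 'joint_vel': array([-8.28230991e-04, -1.74990648e-03, -1.19716358e-03,  7.68340641e-04,
       -1.76301689e-03,  7.18080067e-05]), 'tau': array([ 1.62937311e-03, -5.32637429e+01, -3.53283727e+01,  7.09864986e-02,
        2.34893057e-02, -7.91265916e-05]), 'ee_pos': array([0.23355334, 0.49768571, 0.20495846]), 'eef_rot': array([-3.14056538e+00, -6.47685515e-05,  2.70281122e+00]), 'force': array([-0.27792919, -0.15610728, -0.48239833]), 'moment': array([0.01506842, 0.03904179, 0.046698  ]), 'grip_force': 0.0, 'grip_width': 0.09415404005031151} -0.0188
```

View pics/top0.png

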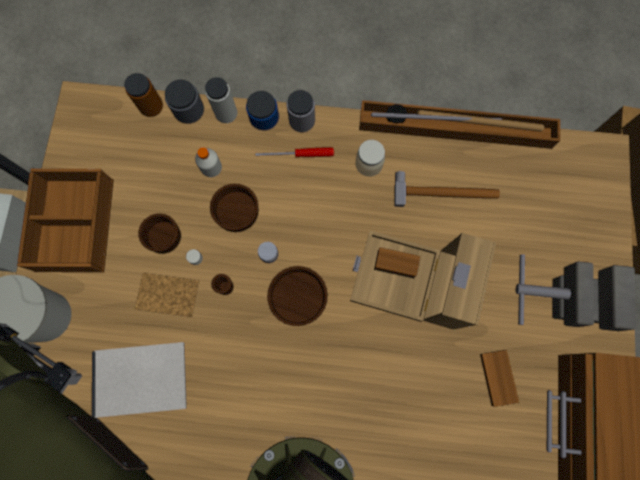

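View pics/scene0.png

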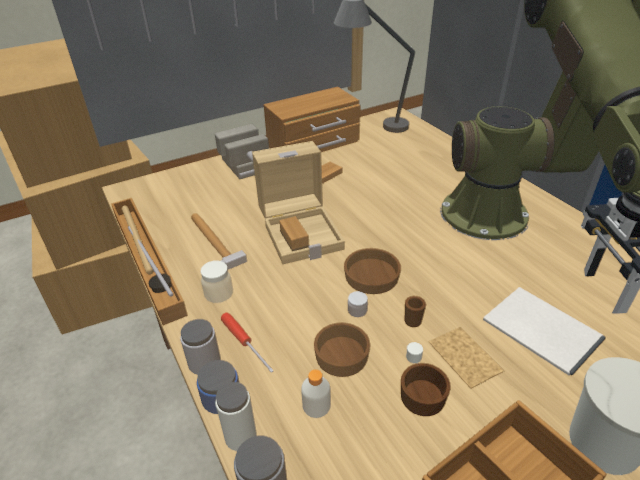

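The top view shows four bowls at about (298,296), (235,207), (160,233) and (222,284). The mat is at (167,294) and the open case at (395,275), with the block at (398,262) and the hinge on the right. The tin is at (268,252), the wax pot at (193,257), the glue at (208,160) and the jar at (370,157). Next I measure these.

```bash
cat > meas.py <<'E'
from h import *
from scipy.optimize import least_squares
def circ(P):
    f=lambda p:np.hypot(P[:,0]-p[0],P[:,1]-p[1])-p[2]
    r=least_squares(f,[*P.mean(0),.05],loss="soft_l1",f_scale=.002); return r.x
def comp(W,px,r,zmin=.012):
    m=(W[...,2]>zmin)&(np.nan_to_num(W[...,2])<.2)
    v,u=np.mgrid[0:480,0:640]; m&=np.hypot(u-px[0],v-px[1])<r
    return W[m]
if __name__=="__main__":
    d=np.load("top0.npz");W=d["W"]
    for n,px,r in[("A",(298,296),36),("B",(235,207),30),("C",(160,233),26),("D",(222,284),15),("tin",(268,252),14),("puck",(193,257),10),("glue",(208,160),20),("jar",(370,157),19)]:
        Q=comp(W,px,r); h=np.nanpercentile(Q[:,2],97); T=Q[Q[:,2]>h-.006]
        # outer rim: hull points
        hull=cv2.convexHull(T[:,:2].astype(np.float32))[:,0]
        c,rr=cv2.minEnclosingCircle(hull)
        print(n,"h",h.round(4),"fit",circ(hull).round(4),"enc",np.round(c,4),round(rr*2,4))
    # mat by colour: floor heights .003-.006
    Z=W[...,2]
    for n,box,lo,hi in[("mat",(125,265,210,325),.002,.008),("blocktop",(370,240,425,285),.040,.056),("rim",(345,230,445,325),.026,.034),("floor",(345,230,445,325),.004,.013)]:
        m=np.zeros((480,640),bool);m[box[1]:box[3],box[0]:box[2]]=1;m&=(Z>lo)&(Z<hi)
        Q=W[m];b=cv2.minAreaRect((Q[:,:2]*1000).astype(np.float32));print(n,m.sum(),np.round(b[0],1),np.round(b[1],1),round(b[2],1),np.median(Q[:,2]).round(4))
    print("bench",np.nanmedian(Z[330:345,330:420]))
E
python3 meas.py
```

```text
A h 0.0388 fit [0.4406 0.0563 0.071 ] enc [0.4405 0.0561] 0.1435
B h 0.0457 fit [0.6396 0.2343 0.0593] enc [0.6399 0.2347] 0.121
C h 0.0525 fit [0.5552 0.4044 0.0472] enc [0.5549 0.404 ] 0.0971
D h 0.0646 fit [0.4468 0.233  0.0231] enc [0.4466 0.2329] 0.0474
tin h 0.0474 fit [0.5382 0.1395 0.022 ] enc [0.5384 0.1396] 0.0451
puck h 0.0351 fit [0.5091 0.3162 0.0164] enc [0.5087 0.3163] 0.035
glue h 0.1026 fit [0.7479 0.3147 0.0124] enc [0.7479 0.315 ] 0.0261
jar h 0.085 fit [ 0.7992 -0.0848  0.0311] enc [ 0.799  -0.0849] 0.0641
mat 2742 [413.1 372. ] [143.4 212.3] 6.0 0.0043
blocktop 893 [ 544.2 -171.2] [100.   51.3] 84.3 0.0489
rim 1119 [ 511.8 -188.9] [213.1 177.3] 79.7 0.031
floor 3374 [ 514.5 -172.5] [231.6 243.9] 5.8 0.0086
bench 0.0008416722209133587
```

```bash
cat > m2.py <<'E'
from h import *
d=np.load("top0.npz");W=d["W"];img=d["img"];Z=W[...,2]
# mat by texture colour: lower-saturation/brightness vs bench; min rect
hsv=cv2.cvtColor(img,cv2.COLOR_BGR2HSV)
sub=np.zeros((480,640),bool);sub[262:330,125:212]=1
print("mat hsv",np.median(hsv[285:305,150:185].reshape(-1,3),0),"bench",np.median(hsv[325:338,140:200].reshape(-1,3),0))
g=cv2.GaussianBlur(cv2.cvtColor(img,cv2.COLOR_BGR2LAB),(5,5),0).astype(float)
b=np.median(g[325:338,140:200].reshape(-1,3),0);m=np.median(g[285:305,150:185].reshape(-1,3),0)
t=((g-b)@(m-b))/((m-b)@(m-b))
mk=(sub&(t>.5)).astype(np.uint8);mk=cv2.morphologyEx(cv2.morphologyEx(mk,cv2.MORPH_CLOSE,np.ones((7,7))),cv2.MORPH_OPEN,np.ones((9,9)))
Q=W[mk>0];print("mat",cv2.minAreaRect((Q[:,:2]*1000).astype(np.float32)),mk.sum())
# case
a=np.radians(-100.3);cx=np.array([np.cos(a),np.sin(a)]);cy=np.array([-cx[1],cx[0]])
o=np.array([.515,-.175])
box=np.zeros((480,640),bool);box[228:332,345:500]=1
L=np.stack([(W[...,:2]-o)@cx,(W[...,:2]-o)@cy,Z],-1)*1000
q=L[box&(Z>.026)&(Z<.036)]
for lo in range(-120,130,8):
    s=q[(q[:,0]>=lo)&(q[:,0]<lo+8)]
    if len(s)>5:print(lo,len(s),np.percentile(s[:,1],[1,25,75,99]).round(0))
f=L[box&(Z>.1)]
print("lid high pts: z,x bins")
for z in range(40,260,20):
    s=L[box&(Z*1000>z)&(Z*1000<z+20)]
    if len(s)>5:print(z,len(s),np.percentile(s[:,0],[2,50,98]).round(0),np.percentile(s[:,1],[2,98]).round(0))
E
python3 m2.py
```

```text
mat hsv [ 17. 140. 125.] bench [ 18. 123. 139.]
mat ((405.8764343261719, 383.3341979980469), (91.37909698486328, 162.55813598632812), 25.023828506469727) 2962
-96 128 [-87. -48.  41.  86.]
-88 117 [-88. -50.  46.  86.]
-80 25 [-88. -84.  82.  87.]
-72 22 [-89. -86.  82.  87.]
-64 29 [-89. -84.  81.  87.]
-56 32 [-89. -85.  82.  88.]
-48 26 [-89. -85.  83.  87.]
-40 28 [-88. -84.  81.  87.]
-32 29 [-89. -85.  81.  87.]
-24 25 [-89. -85.  83.  87.]
-16 26 [-88. -85.  82.  88.]
-8 26 [-88. -84.  82.  86.]
0 29 [-89. -84.  82.  87.]
8 29 [-88. -84.  82.  88.]
16 25 [-88. -85.  83.  86.]
24 25 [-88. -83.  82.  87.]
32 26 [-88. -84.  82.  87.]
40 25 [-89. -85.  82.  87.]
48 25 [-89. -85.  84.  88.]
56 25 [-88. -85.  82.  87.]
64 24 [-89. -85.  82.  87.]
72 167 [-87. -47.  49.  86.]
80 185 [-87. -49.  39.  83.]
88 119 [-79. -38.  41.  82.]
96 128 [-84. -45.  32.  81.]
104 140 [-80. -34.  38.  78.]
112 136 [-59. -28.  47.  82.]
120 32 [-78. -17.  52.  79.]
lid high pts: z,x bins
40 1060 [-103.   -7.  118.] [-89.  82.]
60 77 [ 85. 106. 154.] [-89.  84.]
80 80 [ 85. 104. 156.] [-89.  85.]
100 71 [ 86. 103. 154.] [-89.  85.]
120 79 [ 87. 105. 158.] [-89.  84.]
140 70 [ 88. 105. 157.] [-89.  85.]
160 76 [ 89. 112. 160.] [-89.  86.]
180 83 [ 89. 127. 164.] [-89.  87.]
200 3105 [ 91. 126. 162.] [-86.  83.]
```

```bash
cat >> m2.py <<'E'
print("----")
s=L[box&(abs(L[...,1])<60)&(abs(L[...,1])>22)]
for lo in list(range(-104,-74,2))+list(range(60,92,2)):
    k=s[(s[:,0]>=lo)&(s[:,0]<lo+2)&(s[:,2]<60)]
    if len(k):print(lo,len(k),np.percentile(k[:,2],[10,50,90]).round(0))
C=[W[v-1:v+2,u-1:u+2].reshape(-1,3).mean(0).round(3) for u,v in[(140,273),(199,276),(195,317),(136,312)]];print(C,np.mean(C,0))
q=L[box&(Z>.044)&(Z<.056)&(L[...,0]>-70)&(L[...,0]<60)];r=cv2.minAreaRect(q[:,:2].astype(np.float32));print("block in L",r)
E
python3 m2.py | sed '1,/----/d'
python3 -c "
import cv2;i=cv2.imread('pics/top0.png')
cv2.imwrite('pics/crop.png',cv2.resize(i[180:330,120:320],(800,600),interpolation=cv2.INTER_CUBIC))"
```

```text
-104 24 [-1.  0.  3.]
-102 25 [-3.  0.  3.]
-100 24 [-1.  1.  5.]
-98 24 [-1.  1.  5.]
-96 26 [-0.  2.  4.]
-94 30 [-2.  2. 31.]
-92 27 [28. 31. 33.]
-90 25 [28. 31. 35.]
-88 26 [29. 31. 34.]
-86 21 [27. 31. 33.]
-84 26 [ 6.  9. 13.]
-82 22 [ 8.  9. 12.]
-80 27 [ 5.  8. 11.]
-78 26 [ 6. 11. 13.]
-76 26 [ 6.  9. 11.]
60 23 [ 5. 10. 13.]
62 23 [ 6.  9. 10.]
64 33 [ 7. 10. 13.]
66 25 [ 6. 10. 13.]
68 23 [ 8.  9. 13.]
70 23 [ 4.  8. 10.]
72 30 [ 5.  9. 13.]
74 63 [ 8. 15. 32.]
76 33 [16. 31. 34.]
78 26 [26. 31. 33.]
80 30 [28. 31. 35.]
82 34 [29. 34. 38.]
84 29 [31. 36. 40.]
86 26 [33. 36. 39.]
88 26 [33. 36. 38.]
90 28 [32. 37. 39.]
[array([0.458, 0.446, 0.002]), array([0.465, 0.302, 0.001]), array([0.366, 0.295, 0.003]), array([0.363, 0.438, 0.   ])] [0.413   0.37025 0.0015 ]
block in L ((-9.105857849121094, 28.260770797729492), (100.01713562011719, 50.8542594909668), 3.958815336227417)
```

View pics/crop.png

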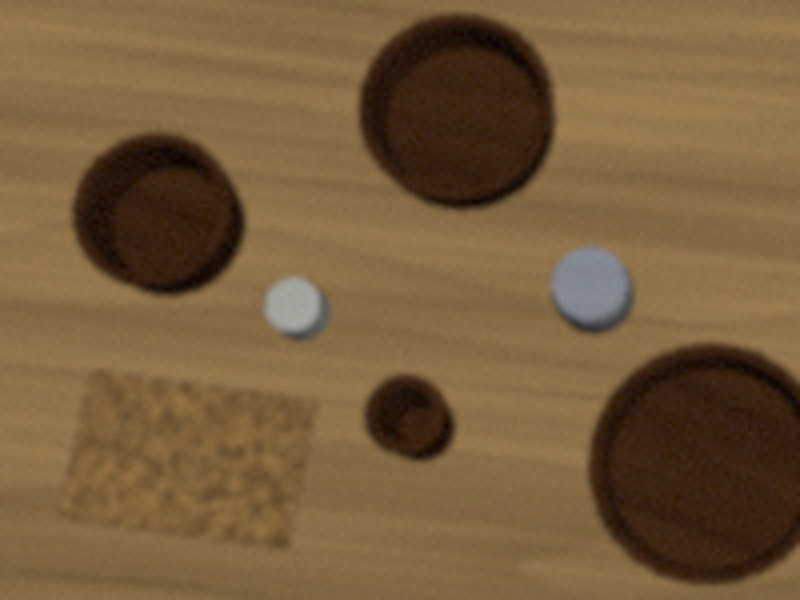

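The case centre comes out at about (0.516,-0.170), with its x axis at yaw -100.3°. In the crop the mat corners are at (93,370), (318,395), (290,548) and (63,515), so its centre is at (0.412,0.369) with its long side along world y.

```bash
cat > plan.py <<'E'
import sys
from h import *
from scipy.spatial.transform import Rotation as R
def plan(T):
    """T: list of (x,y,z,yaw_deg); prints rz (x10deg) then shifts in units of .03 in the turned frame"""
    o=ctrl.get_obs();p=o["ee_pos"];r=R.from_euler("xyz",o["eef_rot"])
    print("now",p.round(4),np.degrees(o["eef_rot"]).round(1),"q6",o["qpos"][5].round(2),"t",o["time_s"])
    for x,y,z,yaw in T:
        g=R.from_euler("xyz",[180,0,yaw],degrees=True)
        w=np.degrees((r.inv()*g).as_rotvec())/10
        s=g.inv().apply(np.array([x,y,z])-p)/.03
        print((x,y,z,yaw),"turn",w.round(2),"shift",s.round(2),"rows",np.ceil(max(abs(s).max(),abs(w).max())));p=np.array([x,y,z]);r=g
T=[tuple(map(float,a.split(","))) for a in sys.argv[1:]]
plan(T)
E
python3 plan.py .544,-.171,.2,83.7 .544,-.171,.014,83.7
```

```text
now [0.2336 0.4977 0.205 ] [-179.9   -0.   154.9] q6 -0.07 t 0.1
(0.544, -0.171, 0.2, 83.7) turn [-0.01  0.    7.12] shift [-21.02  12.73   0.17] rows 22.0
(0.544, -0.171, 0.014, 83.7) turn [0. 0. 0.] shift [ 0.  -0.   6.2] rows 7.0
```

```bash
python3 -m inch '1 0 0 0 0 0 1;1 0 0 0 0 0 1;1 0 0 0 0 0 1;1 0 0 0 0 0 1;1 0 0 0 0 0 1;1 0 0 0 0 0 1;1 0 0 0 0 0 1.12' 30 >/dev/null
python3 -m inch '0.4 -1 0.6 0 0 0 0;0.4 -1 0.6 0 0 0 0;0.4 -1 0.6 0 0 0 0;0.4 -1 0.6 0 0 0 0;0.4 -1 0.6 0 0 0 0;0.4 -1 0.6 0 0 0 0;0.4 -1 0.6 0 0 0 0;0.4 -1 0.6 0 0 0 0;0.4 -1 0.6 0 0 0 0;0.4 -1 0.6 0 0 0 0' >/dev/null
python3 -m inch '0.4 -1 0.6 0 0 0 0;0.4 -1 0.6 0 0 0 0;0.4 -1 0.6 0 0 0 0;0.4 -1 0.6 0 0 0 0;0.4 -1 0.6 0 0 0 0;0.4 -1 0.6 0 0 0 0;0.4 -1 0.6 0 0 0 0;0.4 -1 0.6 0 0 0 0;0.4 -1 0.6 0 0 0 0;0.4 -1 0.6 0 0 0 0'
python3 -m inch '0.4 -1 0.7 0 0 0 0;0.4 0 0 0 0 0 0;0.4 0 0 0 0 0 0'
python3 plan.py .544,-.171,.2,83.7 .544,-.171,.014,83.7
```

```text
time_s: 2.6
ee_pos: [0.755, 0.4479, 0.1644]
eef_rot: [3.009, 0.077, 2.697]
force: [0.4, 0.5, -0.7]
grip_width: 0.066
grip_force: 0.0
time_s: 2.98
ee_pos: [0.7654, 0.4412, 0.1629]
eef_rot: [2.993, 0.088, 2.696]
force: [-0.7, -0.2, -0.2]
grip_width: 0.066
grip_force: 0.0
now [0.7654 0.4412 0.1629] [171.5   5.  154.5] q6 -0.65 t 2.975
(0.544, -0.171, 0.2, 83.7) turn [ 1.05 -0.09  7.1 ] shift [-21.09  -5.1   -1.24] rows 22.0
(0.544, -0.171, 0.014, 83.7) turn [0. 0. 0.] shift [ 0.  -0.   6.2] rows 7.0out of range
```

The first call was refused because 1.12 is over the limit, so the later rows ran in the unturned frame. I back off and replan.

```bash
python3 -m inch '0.4 1 -0.6 -0.5 0 0 0;0.4 1 -0.6 -0.5 0 0 0;0.4 1 -0.6 0 0 0 0;0.4 1 -0.6 0 0 0 0;0.4 1 -0.6 0 0 0 0;0.4 1 -0.6 0 0 0 0' 30
python3 plan.py .544,-.171,.2,83.7 .544,-.171,.014,83.7
```

```text
time_s: 3.72
ee_pos: [0.5635, 0.4207, 0.1592]
eef_rot: [2.992, 0.088, 2.697]
force: [-0.0, 1.0, 0.2]
grip_width: 0.066
grip_force: 0.0
now [0.5635 0.4207 0.1592] [171.5   5.  154.5] q6 -0.54 t 3.725
(0.544, -0.171, 0.2, 83.7) turn [ 1.05 -0.09  7.1 ] shift [-19.68   1.52  -1.36] rows 20.0
(0.544, -0.171, 0.014, 83.7) turn [0. 0. 0.] shift [ 0.  -0.   6.2] rows 7.0
```

```bash
python3 -m inch '0.4 0 0 0 0.13 -0.01 0.89;0.4 0 0 0 0.13 -0.01 0.89;0.4 0 0 0 0.13 -0.01 0.89;0.4 0 0 0 0.13 -0.01 0.89;0.4 0 0 0 0.13 -0.01 0.89;0.4 0 0 0 0.13 -0.01 0.89;0.4 0 0 0 0.13 -0.01 0.89;0.4 0 0 0 0.13 -0.01 0.89;0.4 0 0 -0.7 0 0 0;0.4 0 0 -0.7 0 0 0' &&
python3 -m inch '0.4 -1 0.08 0 0 0 0;0.4 -1 0.08 0 0 0 0;0.4 -1 0.08 0 0 0 0;0.4 -1 0.08 0 0 0 0;0.4 -1 0.08 0 0 0 0;0.4 -1 0.08 0 0 0 0;0.4 -1 0.08 0 0 0 0;0.4 -1 0.08 0 0 0 0;0.4 -1 0.08 0 0 0 0;0.4 -1 0.08 0 0 0 0' &&
python3 -m inch '0.4 -1 0.08 0 0 0 0;0.4 -1 0.08 0 0 0 0;0.4 -1 0.08 0 0 0 0;0.4 -1 0.08 0 0 0 0;0.4 -1 0.08 0 0 0 0;0.4 -1 0.08 0 0 0 0;0.4 -1 0.08 0 0 0 0;0.4 -1 0.08 0 0 0 0;0.4 -1 0.08 0 0 0 0;0.4 0 0 0 0 0 0'
python3 plan.py .544,-.171,.2,83.7 .544,-.171,.014,83.7
```

```text
time_s: 4.97
ee_pos: [0.5647, 0.4207, 0.2016]
eef_rot: [3.142, -0.002, 1.457]
force: [-0.3, 0.7, -0.1]
grip_width: 0.0661
grip_force: 0.0
time_s: 6.22
ee_pos: [0.5546, 0.119, 0.2006]
eef_rot: [3.141, -0.003, 1.458]
force: [0.6, 1.1, -0.5]
grip_width: 0.0656
grip_force: 0.0
time_s: 7.48
ee_pos: [0.5455, -0.1522, 0.1997]
eef_rot: [3.141, -0.002, 1.455]
force: [-0.5, 0.3, -0.1]
grip_width: 0.0656
grip_force: 0.0
now [ 0.5455 -0.1522  0.1997] [ 1.80e+02 -1.00e-01  8.34e+01] q6 -0.22 t 7.475
(0.544, -0.171, 0.2, 83.7) turn [ 0.   -0.01 -0.03] shift [-0.63  0.02 -0.01] rows 1.0
(0.544, -0.171, 0.014, 83.7) turn [0. 0. 0.] shift [ 0.  -0.   6.2] rows 7.0
```

```bash
python3 -m inch '0.4 -0.63 0.02 0 0 0 0;0.4 0 0 0.9 0 0 0;0.4 0 0 0.9 0 0 0;0.4 0 0 0.9 0 0 0;0.4 0 0 0.9 0 0 0;0.4 0 0 0.9 0 0 0;0.4 0 0 0.9 0 0 0;0.4 0 0 0.7 0 0 0;0.4 0 0 0 0 0 0' &&
python3 -m inch '-1 0 0 0 0 0 0;-1 0 0 0 0 0 0;-1 0 0 0 0 0 0;-1 0 0 0 0 0 0;-1 0 0 0 0 0 0' 30 &&
python3 -m inch '-1 0 0 -0.5 0 0 0;-1 0 0 -1 0 0 0;-1 0 0 -1 0 0 0;-1 0 0 -1 0 0 0;-1 0 0 -1 0 0 0;-1 0 0 -1 0 0 0;-1 0 0 0 0 0 0'
python3 plan.py .412,.369,.17,90 .412,.369,.012,90
```

```text
time_s: 8.6
ee_pos: [0.5434, -0.1693, 0.0153]
eef_rot: [-3.139, -0.003, 1.457]
force: [-0.4, -0.1, 0.0]
grip_width: 0.0657
grip_force: 0.0
time_s: 9.22
ee_pos: [0.5445, -0.1699, 0.0175]
eef_rot: [3.14, -0.002, 1.457]
force: [-2.0, 1.1, 6.8]
grip_width: 0.0494
grip_force: 30.0
time_s: 10.1
ee_pos: [0.5447, -0.1704, 0.1841]
eef_rot: [3.137, -0.001, 1.457]
force: [-0.0, 0.4, -2.4]
grip_width: 0.05
grip_force: 30.0
now [ 0.5447 -0.1704  0.1841] [ 1.797e+02 -1.000e-01  8.350e+01] q6 -0.26 t 10.1
(0.412, 0.369, 0.17, 90.0) turn [ 0.03 -0.01 -0.65] shift [17.98 -4.42  0.47] rows 18.0
(0.412, 0.369, 0.012, 90.0) turn [0. 0. 0.] shift [ 0.   -0.    5.27] rows 6.0
```

```bash
python3 -m inch '-1 0 0 0 0 0 -0.65;-1 1 -0.24 0 0 0 0;-1 1 -0.24 0 0 0 0;-1 1 -0.24 0 0 0 0;-1 1 -0.24 0 0 0 0;-1 1 -0.24 0 0 0 0;-1 1 -0.24 0 0 0 0;-1 1 -0.24 0 0 0 0;-1 1 -0.24 0 0 0 0;-1 1 -0.24 0 0 0 0' &&
python3 -m inch '-1 1 -0.25 0 0 0 0;-1 1 -0.25 0 0 0 0;-1 1 -0.25 0 0 0 0;-1 1 -0.25 0 0 0 0;-1 1 -0.25 0 0 0 0;-1 1 -0.25 0 0 0 0;-1 1 -0.25 0 0 0 0;-1 1 -0.25 0 0 0 0;-1 1 -0.25 0 0 0 0;-1 0 0 0 0 0 0'
python3 plan.py .412,.369,.17,90 .412,.369,.014,90
```

```text
time_s: 11.35
ee_pos: [0.4785, 0.1008, 0.181]
eef_rot: [-3.14, -0.002, 1.57]
force: [0.8, 0.5, -1.8]
grip_width: 0.0498
grip_force: 30.0
time_s: 12.6
ee_pos: [0.4111, 0.371, 0.1813]
eef_rot: [-3.141, -0.001, 1.572]
force: [0.2, -0.3, -1.1]
grip_width: 0.0499
grip_force: 30.0
now [0.4111 0.371  0.1813] [-1.799e+02 -1.000e-01  9.010e+01] q6 0.67 t 12.6
(0.412, 0.369, 0.17, 90.0) turn [-0.01 -0.01  0.01] shift [-0.07  0.03  0.38] rows 1.0
(0.412, 0.369, 0.014, 90.0) turn [0. 0. 0.] shift [ 0.  -0.   5.2] rows 6.0
```

```bash
python3 -m inch '-1 0 0 1 0 0 0;-1 0 0 1 0 0 0;-1 0 0 1 0 0 0;-1 0 0 1 0 0 0;-1 0 0 0.9 0 0 0;-1 0 0 0.4 0 0 0;-1 0 0 0.25 0 0 0;-1 0 0 0 0 0 0' &&
python3 -m inch '0.4 0 0 0 0 0 0;0.4 0 0 0 0 0 0;0.4 0 0 0 0 0 0;0.4 0 0 -1 0 0 0;0.4 0 0 -1 0 0 0;0.4 0 0 -1 0 0 0;0.4 0 0 -1 0 0 0;0.4 0 0 -1 0 0 0;0.4 0 0 -0.6 0 0 0'
cat > bowls.py <<'E'
from h import *
import meas
def find(tag="b"):
    c=camera("top");W=pts(c);Z=np.nan_to_num(W[...,2]);hsv=cv2.cvtColor(c["img"],cv2.COLOR_BGR2HSV)
    cv2.imwrite(f"pics/{tag}.png",c["img"]);np.savez(f"{tag}.npz",img=c["img"],W=W)
    m=((hsv[...,2]<85)&(Z<.12)&(W[...,0]>.3)&(W[...,1]>-.3)&(W[...,1]<.5)&(W[...,0]<.72)).astype(np.uint8)
    m=cv2.morphologyEx(m,cv2.MORPH_CLOSE,np.ones((5,5)))
    n,l,s,ce=cv2.connectedComponentsWithStats(m)
    for i in range(1,n):
        if s[i,4]<150: continue
        k=cv2.dilate((l==i).astype(np.uint8),np.ones((5,5)))>0
        Q=W[k&(Z>.012)]
        if len(Q)<40: continue
        h=np.percentile(Q[:,2],97);T=Q[Q[:,2]>h-.006]
        hull=cv2.convexHull(T[:,:2].astype(np.float32))[:,0];f=meas.circ(hull)
        print(ce[i].round(0),s[i,4],"h",h.round(3),"c",f[:2].round(4),"d",(2*f[2]).round(3))
if __name__=="__main__":
    import sys;find(sys.argv[1])
E
python3 bowls.py b1; python3 - <<'E'
import sys;sys.path.insert(0,'.')
from h import *
d=np.load("b1.npz");W=d["W"];Z=W[...,2]
m=(Z>.038)&(Z<.05)&(abs(W[...,0]-.412)<.09)&(abs(W[...,1]-.37)<.11)
Q=W[m];print("block",cv2.minAreaRect((Q[:,:2]*1000).astype(np.float32)) if m.sum()>10 else m.sum(),np.median(Q[:,2]))
E
```

```text
time_s: 13.6
ee_pos: [0.4123, 0.3703, 0.0163]
eef_rot: [3.141, -0.002, 1.57]
force: [-0.4, -0.8, -1.2]
grip_width: 0.0497
grip_force: 30.0
time_s: 14.72
ee_pos: [0.4123, 0.3702, 0.1859]
eef_rot: [3.14, -0.004, 1.57]
force: [-0.3, -0.4, 0.7]
grip_width: 0.0659
grip_force: 0.0
[234. 208.] 1821 h 0.045 c [0.6396 0.2344] d 0.119
[161. 233.] 1184 h 0.321 c [0.4872 0.3488] d 0.034
[297. 296.] 2752 h 0.039 c [0.4406 0.0564] d 0.142
[222. 284.] 336 h 0.064 c [0.4469 0.2331] d 0.046
[439. 322.] 156 h 0.151 c [-4.9324  0.6442] d 10.835
block ((414.8231201171875, 367.6322326660156), (99.64907836914062, 50.052940368652344), 89.80839538574219) 0.04498356042992069
```

```bash
python3 plan.py .4021,.1116,.16,34.7 .4021,.1116,.0125,34.7
```

```text
now [0.4128 0.3706 0.1878] [179.8  -0.3  90. ] q6 0.66 t 14.775
(0.4021, 0.1116, 0.16, 34.7) turn [ 0.01 -0.04  5.53] shift [-5.21  6.89  0.93] rows 7.0
(0.4021, 0.1116, 0.0125, 34.7) turn [0. 0. 0.] shift [ 0.   -0.    4.92] rows 5.0
```

```bash
python3 -m inch '-0.36 0 0 0 0 0 0.92;-0.36 0 0 0 0 0 0.92;-0.36 0 0 0 0 0 0.92;-0.36 0 0 0 0 0 0.92;-0.36 0 0 0 0 0 0.92;-0.36 0 0 0 0 0 0.93;-0.36 0 0 0 0 0 0' 40 &&
python3 -m inch '-0.36 -0.74 0.98 0.13 0 0 0;-0.36 -0.74 0.98 0.13 0 0 0;-0.36 -0.74 0.98 0.13 0 0 0;-0.36 -0.74 0.98 0.13 0 0 0;-0.36 -0.74 0.98 0.13 0 0 0;-0.36 -0.74 0.98 0.13 0 0 0;-0.36 -0.74 0.98 0.13 0 0 0;-0.36 0 0 0 0 0 0;-0.36 0 0 0 0 0 0'
python3 plan.py .4021,.1116,.0125,34.7
```

```text
time_s: 15.65
ee_pos: [0.412, 0.3699, 0.1838]
eef_rot: [-3.14, -0.001, 0.606]
force: [0.8, 0.4, 0.9]
grip_width: 0.0303
grip_force: 0.0
time_s: 16.77
ee_pos: [0.4014, 0.1128, 0.1563]
eef_rot: [-3.14, -0.002, 0.607]
force: [0.4, -0.4, 0.8]
grip_width: 0.0302
grip_force: 0.0
now [0.4014 0.1128 0.1563] [-1.799e+02 -1.000e-01  3.480e+01] q6 1.15 t 16.775
(0.4021, 0.1116, 0.0125, 34.7) turn [-0.01 -0.01  0.01] shift [-0.    0.04  4.79] rows 5.0
```

```bash
python3 -m inch '-0.36 0 0.04 0.96 0 0 0;-0.36 0 0 0.96 0 0 0;-0.36 0 0 0.96 0 0 0;-0.36 0 0 0.96 0 0 0;-0.36 0 0 0.94 0 0 0;-0.36 0 0 0 0 0 0' 40 &&
python3 -m inch '-1 0 0 0 0 0 0;-1 0 0 0 0 0 0;-1 0 0 0 0 0 0;-1 0 0 0 0 0 0' &&
python3 -m inch '-1 0 0 -0.5 0 0 0;-1 0 0 -0.8 0 0 0;-1 0 0 -1 0 0 0;-1 0 0 -1 0 0 0;-1 0 0 0 0 0 0'
python3 plan.py .4778,-.1150,.12,34.7 .4778,-.1150,.022,34.7
python3 -c "
from h import *
c=camera('top');cv2.imwrite('pics/t1.png',c['img'][150:390,180:500])"
```

```text
time_s: 17.52
ee_pos: [0.4011, 0.1124, 0.0116]
eef_rot: [-3.138, 0.001, 0.607]
force: [-0.6, -0.6, 0.2]
grip_width: 0.03
grip_force: 0.0
time_s: 18.02
ee_pos: [0.4031, 0.112, 0.0137]
eef_rot: [-3.141, -0.004, 0.605]
force: [0.5, 2.9, 8.3]
grip_width: 0.0097
grip_force: 39.1
time_s: 18.65
ee_pos: [0.4027, 0.1116, 0.1132]
eef_rot: [-3.141, -0.005, 0.605]
force: [0.3, 1.1, -1.2]
grip_width: 0.0079
grip_force: 40.7
now [0.4027 0.1116 0.1132] [-180.    -0.3   34.6] q6 1.15 t 18.65
(0.4778, -0.115, 0.12, 34.7) turn [-0.   -0.03 -0.01] shift [-2.24  7.64 -0.23] rows 8.0
(0.4778, -0.115, 0.022, 34.7) turn [0. 0. 0.] shift [ 0.   -0.    3.27] rows 4.0
```

View pics/t1.png

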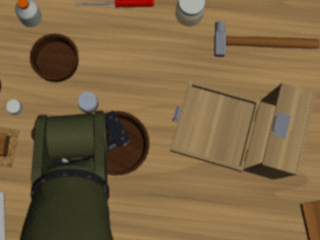

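The bowl is held, at about (120,145) in the crop, and the tray is empty and open. I carry it over.

```bash
python3 -m inch '-1 -0.28 0.955 0 0 0 0;-1 -0.28 0.955 0 0 0 0;-1 -0.28 0.955 0 0 0 0;-1 -0.28 0.955 0 0 0 0;-1 -0.28 0.955 0 0 0 0;-1 -0.28 0.955 0 0 0 0;-1 -0.28 0.955 0 0 0 0;-1 -0.28 0.955 0 0 0 0;-1 0 0 0 0 0 0;-1 0 0 0 0 0 0'
python3 plan.py .4778,-.1150,.023,34.7
python3 -c "
from h import *
c=camera('scene');cv2.imwrite('pics/s1.png',c['img'][100:340,180:500])"
```

```text
time_s: 19.95
ee_pos: [0.4763, -0.1146, 0.1101]
eef_rot: [-3.138, -0.001, 0.605]
force: [0.3, -0.2, -1.0]
grip_width: 0.0078
grip_force: 40.7
now [ 0.4763 -0.1146  0.1101] [-179.8   -0.    34.6] q6 0.65 t 19.95
(0.4778, -0.115, 0.023, 34.7) turn [-0.02 -0.   -0.01] shift [0.03 0.04 2.9 ] rows 3.0
```

View pics/s1.png

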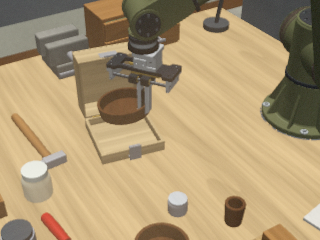

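The bowl hangs level over the tray at about (122,105). I lower and release it.

```bash
python3 -m inch '-1 0.03 0.04 1 0 0 0;-1 0 0 1 0 0 0;-1 0 0 0.6 0 0 0;-1 0 0 0.3 0 0 0;-1 0 0 0 0 0 0' && python3 -m inch '-0.4 0 0 0 0 0 0;-0.4 0 0 0 0 0 0;-0.4 0 0 -1 0 0 0;-0.4 0 0 -1 0 0 0;-0.4 0 0 -1 0 0 0;-0.4 0 0 -1 0 0 0;-0.4 0 0 -1 0 0 0'
cat > nest.py <<'E'
# rim centres inside case: Hough-free fit from depth band
from h import *
import meas,sys
c=camera("top");W=pts(c);d=np.linalg.norm(W[...,:2]-[.516,-.170],axis=-1);Z=W[...,2]
hsv=cv2.cvtColor(c["img"],cv2.COLOR_BGR2HSV)
m=(d<.077)&(hsv[...,2]<90)&(Z<.13)
lo,hi=float(sys.argv[1]),float(sys.argv[2])
Q=W[m&(Z>lo)&(Z<hi)]
hull=cv2.convexHull(Q[:,:2].astype(np.float32))[:,0]
A=np.c_[Q[:,:2]-Q[:,:2].mean(0),np.ones(len(Q))];pl=np.linalg.lstsq(A,Q[:,2],rcond=None)[0]
print(len(Q),"fit",meas.circ(hull).round(4),"plane",pl.round(3))
E
python3 nest.py .036 .052; python3 bowls.py b2; python3 plan.py
```

```text
time_s: 20.62
ee_pos: [0.4787, -0.1149, 0.0245]
eef_rot: [-3.14, -0.002, 0.606]
force: [-2.1, 3.1, 6.5]
grip_width: 0.0088
grip_force: 43.0
time_s: 21.5
ee_pos: [0.4783, -0.1158, 0.1754]
eef_rot: [-3.14, -0.002, 0.605]
force: [0.6, 0.0, -0.6]
grip_width: 0.0281
grip_force: 0.0
74 fit [ 0.5026 -0.1997  0.0437] plane [ 0.028 -0.019  0.043]
[234. 208.] 1819 h 0.046 c [0.6396 0.2343] d 0.118
[159. 233.] 1286 h 0.052 c [0.555  0.4042] d 0.095
[222. 284.] 337 h 0.065 c [0.4469 0.2329] d 0.046
[439. 322.] 159 h 0.153 c [ 0.8755 -0.3559] d 0.953
now [ 0.4796 -0.1162  0.1773] [179.9  -0.3  34.7] q6 0.65 t 21.6
```

```bash
python3 plan.py .6083,.2795,.16,34.7 .6083,.2795,.024,34.7
```

```text
now [ 0.4796 -0.1162  0.1773] [179.9  -0.3  34.7] q6 0.65 t 21.6
(0.6083, 0.2795, 0.16, 34.7) turn [ 0.01 -0.03 -0.  ] shift [11.04 -8.4   0.58] rows 12.0
(0.6083, 0.2795, 0.024, 34.7) turn [0. 0. 0.] shift [ 0.   -0.    4.53] rows 5.0
```

```bash
python3 -m inch '-0.36 0.92 -0.7 0 0 0 0;-0.36 0.92 -0.7 0 0 0 0;-0.36 0.92 -0.7 0 0 0 0;-0.36 0.92 -0.7 0 0 0 0;-0.36 0.92 -0.7 0 0 0 0;-0.36 0.92 -0.7 0 0 0 0;-0.36 0.92 -0.7 0 0 0 0;-0.36 0.92 -0.7 0 0 0 0;-0.36 0.92 -0.7 0 0 0 0' &&
python3 -m inch '-0.36 0.92 -0.7 0 0 0 0;-0.36 0.92 -0.7 0 0 0 0;-0.36 0.92 -0.7 0 0 0 0;-0.36 0 0 0 0 0 0;-0.36 0 0 0 0 0 0'
python3 nest.py .036 .052; python3 bowls.py b3; python3 plan.py .6083,.2795,.06,34.7 .6083,.2795,.024,34.7
```

```text
time_s: 22.72
ee_pos: [0.5753, 0.1819, 0.174]
eef_rot: [-3.139, -0.001, 0.605]
force: [0.1, -0.8, 0.3]
grip_width: 0.0302
grip_force: 0.0
time_s: 23.35
ee_pos: [0.6073, 0.2793, 0.1744]
eef_rot: [-3.14, -0.001, 0.605]
force: [0.5, -0.1, 0.9]
grip_width: 0.0301
grip_force: 0.0
541 fit [ 0.5093 -0.1731  0.0695] plane [-0.008  0.005  0.043]
[235. 207.] 1734 h 0.492 c [0.422  0.2946] d 0.288
[398. 275.] 2839 h 0.045 c [ 0.5111 -0.1739] d 0.142
[439. 322.] 157 h 0.15 c [ 71.2055 -12.9242] d 143.84
now [0.6075 0.2789 0.1751] [-1.799e+02 -1.000e-01  3.460e+01] q6 1.34 t 23.45
(0.6083, 0.2795, 0.06, 34.7) turn [-0.01 -0.01 -0.01] shift [ 0.03 -0.    3.84] rows 4.0
(0.6083, 0.2795, 0.024, 34.7) turn [0. 0. 0.] shift [ 0.  -0.   1.2] rows 2.0
```

```bash
python3 -m inch '-0.36 0.03 0.02 1 0 0 0;-0.36 0 0 1 0 0 0;-0.36 0 0 1 0 0 0;-0.36 0 0 1 0 0 0;-0.36 0 0 1 0 0 0;-0.36 0 0 0.05 0 0 0;-0.36 0 0 0 0 0 0' 45 &&
python3 -m inch '-1 0 0 0 0 0 0;-1 0 0 0 0 0 0;-1 0 0 0 0 0 0;-1 0 0 0 0 0 0' &&
python3 -m inch '-1 0 0 -0.5 0 0 0;-1 0 0 -0.8 0 0 0;-1 0 0 -1 0 0 0;-1 0 0 -1 0 0 0;-1 0 0 -1 0 0 0;-1 0 0 0 0 0 0'
python3 plan.py .4798,-.1287,.14,34.7
python3 -c "
from h import *
c=camera('scene');cv2.imwrite('pics/s2.png',c['img'][180:440,180:500])"
```

```text
time_s: 24.32
ee_pos: [0.6093, 0.28, 0.0252]
eef_rot: [-3.14, -0.003, 0.604]
force: [0.8, 0.6, 0.6]
grip_width: 0.0298
grip_force: 0.0
time_s: 24.82
ee_pos: [0.609, 0.2801, 0.0247]
eef_rot: [-3.14, -0.002, 0.605]
force: [-3.2, -1.3, 6.5]
grip_width: 0.0084
grip_force: 45.9
time_s: 25.58
ee_pos: [0.6095, 0.2803, 0.1557]
eef_rot: [-3.141, -0.006, 0.605]
force: [-0.1, 1.0, -1.4]
grip_width: 0.008
grip_force: 46.0
now [0.6095 0.2803 0.1557] [-180.    -0.4   34.7] q6 1.34 t 25.575
(0.4798, -0.1287, 0.14, 34.7) turn [-0.   -0.04 -0.  ] shift [-11.32   8.75   0.52] rows 12.0
```

View pics/s2.png

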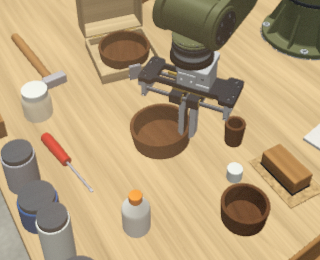

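Bowl2 is held level at about (160,130), bowl1 sits in the tray at (123,47), and the block is on the mat at (288,165). I move bowl2 over the tray.

```bash
python3 -m inch '-1 -0.94 0.73 0 0 0 0;-1 -0.94 0.73 0 0 0 0;-1 -0.94 0.73 0 0 0 0;-1 -0.94 0.73 0 0 0 0;-1 -0.94 0.73 0 0 0 0;-1 -0.94 0.73 0 0 0 0;-1 -0.94 0.73 0 0 0 0;-1 -0.94 0.73 0 0 0 0;-1 -0.94 0.73 0 0 0 0' &&
python3 -m inch '-1 -0.94 0.73 0 0 0 0;-1 -0.94 0.73 0 0 0 0;-1 -0.94 0.73 0 0 0 0;-1 0 0 0 0 0 0;-1 0 0 0 0 0 0'
python3 plan.py .4805,-.1282,.065,34.7 .4805,-.1282,.044,34.7
```

```text
time_s: 26.75
ee_pos: [0.5108, -0.0276, 0.1505]
eef_rot: [-3.138, -0.0, 0.605]
force: [0.5, -0.2, 0.1]
grip_width: 0.0077
grip_force: 46.2
time_s: 27.38
ee_pos: [0.4795, -0.1283, 0.1509]
eef_rot: [-3.138, -0.001, 0.605]
force: [0.3, -1.2, -0.9]
grip_width: 0.0079
grip_force: 46.2
now [ 0.4795 -0.1283  0.1509] [-1.798e+02 -1.000e-01  3.460e+01] q6 0.63 t 27.375
(0.4805, -0.1282, 0.065, 34.7) turn [-0.02 -0.01 -0.01] shift [0.03 0.02 2.86] rows 3.0
(0.4805, -0.1282, 0.044, 34.7) turn [0. 0. 0.] shift [ 0.  -0.   0.7] rows 1.0
```

```bash
python3 -m inch '-1 0.03 0.02 1 0 0 0;-1 0 0 1 0 0 0;-1 0 0 0.86 0 0 0;-1 0 0 0.3 0 0 0;-1 0 0 0.3 0 0 0;-1 0 0 0.1 0 0 0;-1 0 0 0 0 0 0'
```

```text
time_s: 28.25
ee_pos: [0.4822, -0.1286, 0.0463]
eef_rot: [3.14, -0.003, 0.606]
force: [-1.2, -3.6, 10.1]
grip_width: 0.0083
grip_force: 45.1
```

```bash
python3 -m inch '-1 0 0 -0.12 0 0 0;-0.4 0 0 0 0 0 0;-0.4 0 0 0 0 0 0;-0.4 0 0 0 0 0 0;-0.4 0 0 -1 0 0 0;-0.4 0 0 -1 0 0 0;-0.4 0 0 -1 0 0 0;-0.4 0 0 -1 0 0 0;-0.4 0 0 0 0 0 0'
python3 plan.py .555,.357,.16,0
python3 -c "
from h import *
c=camera('scene');cv2.imwrite('pics/s3.png',c['img'][160:320,220:400])"
```

```text
time_s: 29.38
ee_pos: [0.4816, -0.129, 0.1703]
eef_rot: [3.141, -0.004, 0.605]
force: [-1.0, 0.1, -0.2]
grip_width: 0.0278
grip_force: 0.0
now [ 0.4816 -0.129   0.1703] [179.9  -0.2  34.7] q6 0.63 t 29.375
(0.555, 0.357, 0.16, 0.0) turn [-0.   -0.02  3.47] shift [  2.45 -16.2    0.34] rows 17.0
```

View pics/s3.png

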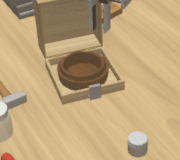

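Bowl2 looks nested in bowl1, at about (83,70) in the crop. Next I check bowl3 and the crate beside it.

```bash
python3 - <<'E'
from h import *
W=np.load("top0.npz")["W"]
for y in np.arange(.42,.7,.03):
    s=W[(abs(W[...,1]-y)<.015)&(W[...,0]>.35)&(W[...,0]<.75)&(W[...,2]>.02)]
    print(y.round(2),len(s),np.percentile(s[:,0],[2,98]).round(2) if len(s) else "",np.percentile(s[:,2],98).round(3) if len(s) else "")
E
python3 plan.py .5302,.4398,.16,34.7
```

```text
0.42 174 [0.51 0.6 ] 0.054
0.45 199 [0.53 0.59] 0.053
0.48 0  
0.51 0  
0.54 1299 [0.45 0.67] 0.084
0.57 477 [0.35 0.69] 0.153
0.6 936 [0.35 0.68] 0.156
0.63 754 [0.35 0.68] 0.157
0.66 753 [0.35 0.68] 0.156
0.69 1114 [0.38 0.67] 0.153
now [ 0.481  -0.1288  0.1687] [-1.799e+02 -1.000e-01  3.470e+01] q6 0.63 t 29.425
(0.5302, 0.4398, 0.16, 34.7) turn [-0.01 -0.01 -0.  ] shift [ 12.14 -14.65   0.29] rows 15.0
```

```bash
python3 plan.py .596,.419,.18,110 | tail -1; python3 -m inch '-0.36 0 0 0 0 0 -0.94;-0.36 0 0 0 0 0 -0.94;-0.36 0 0 0 0 0 -0.94;-0.36 0 0 0 0 0 -0.94;-0.36 0 0 0 0 0 -0.94;-0.36 0 0 0 0 0 -0.94;-0.36 0 0 0 0 0 -0.94;-0.36 0 0 0 0 0 -0.95;-0.36 0 0 -0.4 0 0 0;-0.36 0 0 0 0 0 0'
python3 plan.py .596,.419,.18,110
```

```text
(0.596, 0.419, 0.18, 110.0) turn [ 0.   -0.02 -7.53] shift [15.85  9.85 -0.38] rows 16.0
time_s: 30.68
ee_pos: [0.4811, -0.1289, 0.1811]
eef_rot: [3.14, -0.002, 1.915]
force: [-0.1, 0.2, -0.1]
grip_width: 0.0301
grip_force: 0.0
now [ 0.4811 -0.1289  0.1811] [ 1.799e+02 -1.000e-01  1.097e+02] q6 -0.68 t 30.675
(0.596, 0.419, 0.18, 110.0) turn [ 0.01 -0.01 -0.03] shift [15.85  9.84  0.04] rows 16.0
```

```bash
python3 -m inch '-0.36 1 0.62 0 0 0 0;-0.36 1 0.62 0 0 0 0;-0.36 1 0.62 0 0 0 0;-0.36 1 0.62 0 0 0 0;-0.36 1 0.62 0 0 0 0;-0.36 1 0.62 0 0 0 0;-0.36 1 0.62 0 0 0 0;-0.36 1 0.62 0 0 0 0;-0.36 1 0.62 0 0 0 0;-0.36 1 0.62 0 0 0 0' && python3 bowls.py b4 && python3 -m inch '-0.36 1 0.62 0 0 0 0;-0.36 1 0.62 0 0 0 0;-0.36 1 0.62 0 0 0 0;-0.36 1 0.62 0 0 0 0;-0.36 1 0.62 0 0 0 0;-0.36 0.85 0.54 0 0 0 0;-0.36 0 0 0 0 0 0;-0.36 0 0 0 0 0 0'
python3 nest.py .05 .07; python3 nest.py .036 .05;python3 plan.py .596,.419,.034,110
```

```text
time_s: 31.92
ee_pos: [0.5533, 0.2178, 0.1811]
eef_rot: [3.141, -0.002, 1.916]
force: [0.2, -0.8, -0.4]
grip_width: 0.0299
grip_force: 0.0
[150. 234.] 589 h 0.519 c [ 25.409  -66.8502] d 143.16
[396. 272.] 2858 h 0.058 c [ 0.5193 -0.1678] d 0.118
[439. 322.] 154 h 0.149 c [-0.0556 -0.1851] d 0.943
time_s: 32.98
ee_pos: [0.596, 0.4183, 0.1815]
eef_rot: [3.141, -0.002, 1.917]
force: [0.3, 0.2, 0.1]
grip_width: 0.0302
grip_force: 0.0
541 fit [ 0.5187 -0.1685  0.0597] plane [-0.001 -0.002  0.055]
659 fit [ 0.5158 -0.1692  0.07  ] plane [0.003 0.006 0.043]
now [0.5962 0.418  0.1821] [ 1.799e+02 -1.000e-01  1.099e+02] q6 0.21 t 33.075
(0.596, 0.419, 0.034, 110.0) turn [ 0.01 -0.01 -0.01] shift [0.03 0.01 4.94] rows 5.0
```

```bash
python3 -c "
from h import *
c=camera('wrist');cv2.imwrite('pics/w1.png',c['img'])"; python3 -m inch '-0.36 0 0 1 0 0 0;-0.36 0 0 1 0 0 0;-0.36 0 0 1 0 0 0;-0.36 0 0 1 0 0 0;-0.36 0 0 0.6 0 0 0;-0.36 0 0 0.3 0 0 0;-0.36 0 0 0 0 0 0' 45
```

```text
time_s: 34.0
ee_pos: [0.5962, 0.4192, 0.0352]
eef_rot: [3.14, -0.002, 1.919]
force: [-0.4, -0.4, 0.4]
grip_width: 0.0299
grip_force: 0.0
```

View pics/w1.png

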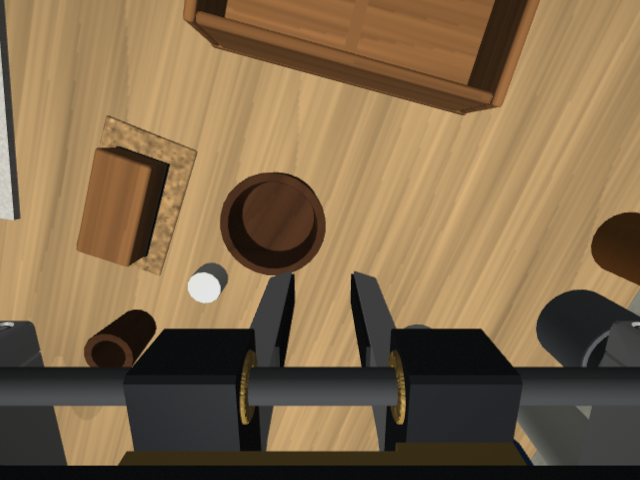

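```bash
cat > wr.py <<'E'
from h import *
import meas,sys
lo,hi,x,y,r=map(float,sys.argv[1:6])
c=camera("wrist");W=pts(c);Z=W[...,2];hsv=cv2.cvtColor(c["img"],cv2.COLOR_BGR2HSV)
cv2.imwrite("pics/"+sys.argv[6]+".png",c["img"])
m=(Z>lo)&(Z<hi)&(np.hypot(W[...,0]-x,W[...,1]-y)<r)&(hsv[...,1]>60)
Q=W[m]
if len(Q)>20:
    hull=cv2.convexHull(Q[:,:2].astype(np.float32))[:,0];print(len(Q),meas.circ(hull).round(4),np.median(Q[:,2]).round(4))
else:print("few",len(Q))
E
python3 wr.py .043 .055 .555 .404 .1 w2
```

```text
6626 [0.5565 0.4044 0.0489] 0.0475
```

View pics/w2.png

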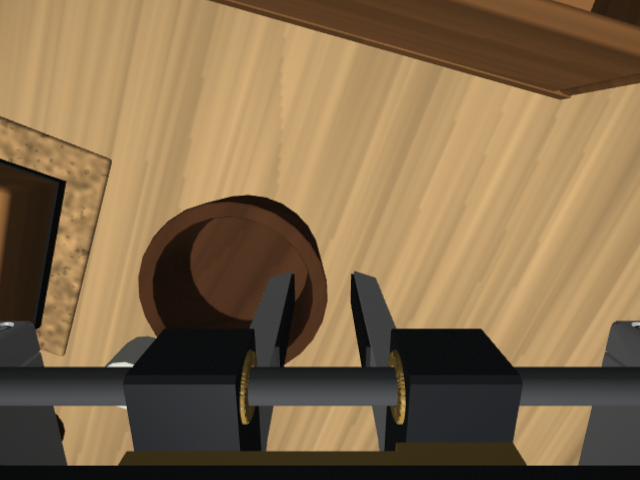

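Bowl3's wall now runs between the fingers: its rim is at about x=322 and the finger tips are at (285,280) and (360,275). The fit gives (0.5565,0.404), so I grip.

```bash
python3 -m inch '-1 0 0 0 0 0 0;-1 0 0 0 0 0 0;-1 0 0 0 0 0 0;-1 0 0 0 0 0 0' 45 && python3 -m inch '-1 0 0 -0.5 0 0 0;-1 0 0 -0.8 0 0 0;-1 0 0 -1 0 0 0;-1 0 0 -1 0 0 0;-1 0 0 -1 0 0 0;-1 0 0 0 0 0 0'
python3 plan.py .559,-.1535,.16,110
```

```text
time_s: 34.55
ee_pos: [0.5961, 0.4195, 0.0355]
eef_rot: [3.14, -0.003, 1.919]
force: [-0.8, 1.6, 3.7]
grip_width: 0.0081
grip_force: 45.1
time_s: 35.3
ee_pos: [0.5969, 0.4193, 0.167]
eef_rot: [3.136, -0.003, 1.919]
force: [-0.1, -0.2, -2.0]
grip_width: 0.0073
grip_force: 44.9
now [0.5969 0.4193 0.167 ] [179.7  -0.2 110. ] q6 0.21 t 35.3
(0.559, -0.1535, 0.16, 110.0) turn [ 0.03 -0.02 -0.  ] shift [-17.51  -7.72   0.23] rows 18.0
```

```bash
python3 -m inch '-1 -0.97 -0.43 0 0 0 0;-1 -0.97 -0.43 0 0 0 0;-1 -0.97 -0.43 0 0 0 0;-1 -0.97 -0.43 0 0 0 0;-1 -0.97 -0.43 0 0 0 0;-1 -0.97 -0.43 0 0 0 0;-1 -0.97 -0.43 0 0 0 0;-1 -0.97 -0.43 0 0 0 0;-1 -0.97 -0.43 0 0 0 0;-1 -0.97 -0.43 0 0 0 0' && python3 -m inch '-1 -0.97 -0.43 0 0 0 0;-1 -0.97 -0.43 0 0 0 0;-1 -0.97 -0.43 0 0 0 0;-1 -0.97 -0.43 0 0 0 0;-1 -0.97 -0.43 0 0 0 0;-1 -0.97 -0.43 0 0 0 0;-1 -0.97 -0.43 0 0 0 0;-1 -0.97 -0.43 0 0 0 0;-1 0 0 0 0 0 0;-1 0 0 0 0 0 0'
python3 plan.py .559,-.1532,.0605,110; python3 bowls.py b5
```

```text
time_s: 36.55
ee_pos: [0.5734, 0.1002, 0.1617]
eef_rot: [-3.141, -0.002, 1.919]
force: [1.3, -0.7, -0.9]
grip_width: 0.0078
grip_force: 44.9
time_s: 37.8
ee_pos: [0.5562, -0.1521, 0.1617]
eef_rot: [3.141, -0.003, 1.919]
force: [-0.4, 0.6, -0.6]
grip_width: 0.0076
grip_force: 44.9
now [ 0.5562 -0.1521  0.1617] [180.   -0.2 110. ] q6 -0.68 t 37.8
(0.559, -0.1532, 0.0605, 110.0) turn [ 0.   -0.02 -0.  ] shift [-0.07  0.08  3.37] rows 4.0
[222. 284.] 334 h 0.064 c [0.4467 0.2333] d 0.046
[439. 322.] 155 h 0.153 c [ 0.2875 -0.2495] d 0.248
```

```bash
python3 -m inch '-1 -0.07 0.08 1 0 0 0;-1 0 0 1 0 0 0;-1 0 0 0.8 0 0 0;-1 0 0 0.3 0 0 0;-1 0 0 0.2 0 0 0;-1 0 0 0 0 0 0' && python3 -m inch '-0.4 0 0 0 0 0 0;-0.4 0 0 0 0 0 0;-0.4 0 0 0 0 0 0;-0.4 0 0 -1 0 0 0;-0.4 0 0 -1 0 0 0;-0.4 0 0 -1 0 0 0;-0.4 0 0 -1 0 0 0;-0.4 0 0 0 0 0 0'
python3 plan.py .447,.233,.18,110  .447,.233,.18,60
```

```text
time_s: 38.6
ee_pos: [0.5596, -0.1535, 0.0638]
eef_rot: [3.14, -0.002, 1.919]
force: [-1.3, 0.0, -2.3]
grip_width: 0.0073
grip_force: 44.9
time_s: 39.6
ee_pos: [0.5604, -0.1542, 0.1859]
eef_rot: [3.137, 0.001, 1.919]
force: [-0.3, -0.4, -0.6]
grip_width: 0.0283
grip_force: 0.0
now [ 0.5604 -0.1542  0.1859] [179.7   0.  110. ] q6 -0.68 t 39.6
(0.447, 0.233, 0.18, 110.0) turn [ 0.03  0.   -0.  ] shift [13.42  0.86  0.2 ] rows 14.0
(0.447, 0.233, 0.18, 60.0) turn [ 0. -0.  5.] shift [0. 0. 0.] rows 6.0
```

```bash
python3 -m inch '0.5 0.96 0.06 0 0 0 0;0.5 0.96 0.06 0 0 0 0;0.5 0.96 0.06 0 0 0 0;0.5 0.96 0.06 0 0 0 0;0.5 0.96 0.06 0 0 0 0;0.5 0.96 0.06 0 0 0 0;0.5 0.96 0.06 0 0 0 0;0.5 0.96 0.06 0 0 0 0;0.5 0.96 0.06 0 0 0 0;0.5 0.96 0.06 0 0 0 0' && python3 -m inch '0.5 0.96 0.06 0 0 0 0;0.5 0.96 0.06 0 0 0 0;0.5 0.96 0.06 0 0 0 0;0.5 0.96 0.06 0 0 0 0;0.5 0 0 0 0 0 0;0.5 0 0 0 0 0 0'
python3 nest.py .063 .08;python3 nest.py .05 .06; python3 wr.py .055 .068 .447 .233 .06 w3; python3 plan.py .447,.233,.044,110
```

```text
time_s: 40.85
ee_pos: [0.4774, 0.1238, 0.1832]
eef_rot: [3.142, -0.002, 1.919]
force: [-0.5, -0.0, 0.2]
grip_width: 0.0705
grip_force: 0.0
time_s: 41.6
ee_pos: [0.4456, 0.2331, 0.1838]
eef_rot: [3.141, -0.002, 1.919]
force: [0.6, -0.1, 0.2]
grip_width: 0.0704
grip_force: 0.0
422 fit [ 0.5228 -0.1674  0.0474] plane [-0.011  0.008  0.068]
545 fit [ 0.5203 -0.1681  0.0592] plane [0.002 0.003 0.056]
1283 [0.4465 0.2336 0.0235] 0.0595
now [0.4458 0.233  0.1842] [ 1.799e+02 -1.000e-01  1.099e+02] q6 0.06 t 41.75
(0.447, 0.233, 0.044, 110.0) turn [ 0.01 -0.01 -0.01] shift [-0.01  0.04  4.67] rows 5.0
```

```bash
python3 -m inch '0.5 0 0.03 1 0 0 0;0.5 0 0 1 0 0 0;0.5 0 0 1 0 0 0;0.5 0 0 1 0 0 0;0.5 0 0 0.7 0 0 0;0.5 0 0 0 0 0 0' 30 && python3 -m inch '-1 0 0 0 0 0 0;-1 0 0 0 0 0 0;-1 0 0 0 0 0 0;-1 0 0 0 0 0 0' && python3 -m inch '-1 0 0 -0.5 0 0 0;-1 0 0 -1 0 0 0;-1 0 0 -1 0 0 0;-1 0 0 -1 0 0 0;-1 0 0 -0.7 0 0 0;-1 0 0 0 0 0 0'
python3 plan.py .5228,-.1674,.17,110 .5228,-.1674,.073,110
```

```text
time_s: 42.5
ee_pos: [0.446, 0.2336, 0.0423]
eef_rot: [-3.14, -0.002, 1.918]
force: [-0.8, -0.4, 0.9]
grip_width: 0.0706
grip_force: 0.0
time_s: 43.0
ee_pos: [0.4467, 0.2344, 0.044]
eef_rot: [3.139, -0.002, 1.919]
force: [-1.5, -0.3, 7.2]
grip_width: 0.0459
grip_force: 30.0
time_s: 43.75
ee_pos: [0.447, 0.2343, 0.1713]
eef_rot: [3.137, -0.002, 1.919]
force: [-0.2, 0.4, -1.2]
grip_width: 0.0459
grip_force: 30.0
now [0.447  0.2343 0.1713] [ 1.797e+02 -1.000e-01  1.100e+02] q6 0.06 t 43.75
(0.5228, -0.1674, 0.17, 110.0) turn [ 0.03 -0.01 -0.  ] shift [-13.45  -2.2    0.04] rows 14.0
(0.5228, -0.1674, 0.073, 110.0) turn [0. 0. 0.] shift [ 0.   -0.    3.23] rows 4.0
```

```bash
python3 -m inch '-1 -0.96 -0.157 0 0 0 0;-1 -0.96 -0.157 0 0 0 0;-1 -0.96 -0.157 0 0 0 0;-1 -0.96 -0.157 0 0 0 0;-1 -0.96 -0.157 0 0 0 0;-1 -0.96 -0.157 0 0 0 0;-1 -0.96 -0.157 0 0 0 0;-1 -0.96 -0.157 0 0 0 0;-1 -0.96 -0.157 0 0 0 0;-1 -0.96 -0.157 0 0 0 0' && python3 -m inch '-1 -0.96 -0.157 0 0 0 0;-1 -0.96 -0.157 0 0 0 0;-1 -0.96 -0.157 0 0 0 0;-1 -0.96 -0.157 0 0 0 0;-1 0 0 0 0 0 0;-1 0 0 0 0 0 0'
python3 plan.py .5228,-.1674,.074,110
```

```text
time_s: 45.0
ee_pos: [0.5001, -0.0536, 0.1679]
eef_rot: [3.141, -0.003, 1.919]
force: [-0.7, 0.1, -0.5]
grip_width: 0.0457
grip_force: 30.0
time_s: 45.75
ee_pos: [0.5217, -0.1669, 0.1679]
eef_rot: [3.141, -0.003, 1.919]
force: [-0.0, 0.0, 0.1]
grip_width: 0.0461
grip_force: 30.0
now [ 0.5217 -0.1669  0.1679] [180.   -0.2 110. ] q6 -0.73 t 45.75
(0.5228, -0.1674, 0.074, 110.0) turn [ 0.   -0.02 -0.  ] shift [-0.03  0.03  3.13] rows 4.0
```

```bash
python3 -m inch '-1 -0.03 0.03 1 0 0 0;-1 0 0 1 0 0 0;-1 0 0 0.6 0 0 0;-1 0 0 0.3 0 0 0;-1 0 0 0.23 0 0 0;-1 0 0 0 0 0 0' && python3 -m inch '0.4 0 0 0 0 0 0;0.4 0 0 0 0 0 0;0.4 0 0 0 0 0 0;0.4 0 0 -1 0 0 0;0.4 0 0 -1 0 0 0;0.4 0 0 -1 0 0 0;0.4 0 0 -1 0 0 0;0.4 0 0 -1 0 0 0' && python3 -m inch '-1 1 0 -0.6 0 0 0;-1 1 0 -0.6 0 0 0;-1 1 0 -0.6 0 0 0;-1 1 0 -0.6 0 0 0;-1 1 0 -0.6 0 0 0;-1 1 0 -0.6 0 0 0;-1 1 0 0 0 0 0'
python3 nest.py .078 .1;python3 nest.py .062 .075;python3 nest.py .05 .06;python3 nest.py .036 .048;python3 plan.py
python3 -c "
from h import *
c=camera('scene');cv2.imwrite('pics/s4.png',c['img'][120:360,200:520])"
```

```text
time_s: 46.5
ee_pos: [0.5234, -0.1677, 0.0747]
eef_rot: [3.14, -0.002, 1.919]
force: [-1.4, 0.0, -0.3]
grip_width: 0.0459
grip_force: 30.0
time_s: 47.5
ee_pos: [0.5231, -0.1681, 0.2257]
eef_rot: [3.14, -0.002, 1.919]
force: [0.6, 0.1, 0.2]
grip_width: 0.0656
grip_force: 0.0
time_s: 48.38
ee_pos: [0.4513, 0.0298, 0.3344]
eef_rot: [3.138, -0.001, 1.919]
force: [0.2, -0.2, 0.8]
grip_width: 0.0009
grip_force: 0.0
211 fit [ 0.5235 -0.1686  0.0233] plane [-0.001  0.005  0.086]
464 fit [ 0.5207 -0.1665  0.0488] plane [-0.002  0.008  0.068]
572 fit [ 0.5203 -0.1681  0.0593] plane [-0.002 -0.004  0.055]
635 fit [ 0.5162 -0.1688  0.0702] plane [-0.001  0.002  0.042]
now [0.4515 0.0289 0.3331] [ 1.799e+02 -1.000e-01  1.100e+02] q6 -0.37 t 48.575
```

View pics/s4.png

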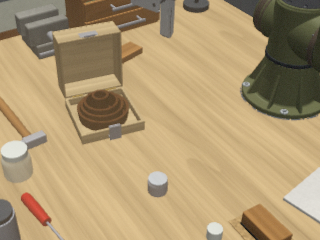

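All four bowls are nested, with rims at 42, 55, 68 and 86 mm, all level and concentric within 7 mm. The stack shows at about (103,108) in the crop. Next is the lid: I go behind it and push it forward.

```bash
python3 plan.py .480,-.367,.33,79.7 .480,-.367,.185,79.7; python3 - <<'E'
from h import *
W=np.load("b5.npz")["W"]
a=np.radians(-100.3);cx=np.array([np.cos(a),np.sin(a)]);cy=np.array([-cx[1],cx[0]])
d=W[...,:2]-[.516,-.170];X=d@cx;Y=d@cy
for lo in np.arange(.14,.36,.02):
    s=W[(X>lo)&(X<lo+.02)&(abs(Y)<.1)][:,2];print(lo.round(2),len(s),np.percentile(s,[50,99]).round(3) if len(s) else "")
E
```

```text
now [0.4516 0.0285 0.333 ] [ 1.799e+02 -1.000e-01  1.100e+02] q6 -0.37 t 48.625
(0.48, -0.367, 0.33, 79.7) turn [ 0.   -0.01  3.03] shift [-12.8    3.29   0.1 ] rows 13.0
(0.48, -0.367, 0.185, 79.7) turn [0. 0. 0.] shift [-0.   -0.    4.83] rows 5.0
0.14 994 [0.204 0.209]
0.16 463 [0.204 0.209]
0.18 97 [0.001 0.005]
0.2 132 [0.001 0.006]
0.22 646 [0.001 0.006]
0.24 695 [0.001 0.007]
0.26 934 [0.002 0.094]
0.28 850 [0.002 0.095]
0.3 516 [0.002 0.095]
0.32 685 [0.001 0.095]
0.34 714 [0.001 0.094]
```

```bash
python3 -m inch '-1 0 0 0 0 0 1;-1 0 0 0 0 0 1;-1 0 0 0 0 0 1;-1 -1 0.25 0 0 0 0;-1 -1 0.25 0 0 0 0;-1 -1 0.25 0 0 0 0;-1 -1 0.25 0 0 0 0;-1 -1 0.25 0 0 0 0;-1 -1 0.25 0 0 0 0;-1 -1 0.25 0 0 0 0' && python3 -m inch '-1 -1 0.25 0 0 0 0;-1 -1 0.25 0 0 0 0;-1 -1 0.25 0 0 0 0;-1 -1 0.25 0 0 0 0;-1 -1 0.25 0 0 0 0;-1 -0.8 0.25 0 0 0 0;-1 0 0 0 0 0 0;-1 0 0 0 0 0 0'
python3 plan.py .480,-.367,.33,79.7 .480,-.367,.185,79.7
```

```text
time_s: 49.88
ee_pos: [0.4663, -0.1891, 0.3322]
eef_rot: [-3.141, -0.002, 1.394]
force: [0.7, 0.0, 0.0]
grip_width: 0.0001
grip_force: 0.0
time_s: 50.88
ee_pos: [0.4802, -0.3662, 0.3318]
eef_rot: [-3.141, -0.003, 1.395]
force: [0.1, -0.0, 1.0]
grip_width: 0.0006
grip_force: 0.0
now [ 0.4802 -0.3662  0.3318] [-180.    -0.2   79.9] q6 -0.54 t 50.875
(0.48, -0.367, 0.33, 79.7) turn [-0.   -0.02  0.02] shift [-0.03 -0.    0.06] rows 1.0
(0.48, -0.367, 0.185, 79.7) turn [0. 0. 0.] shift [-0.   -0.    4.83] rows 5.0
```

Descend, then push the first part: case x from 200 to 111 mm, rising to z = 197 mm.

```bash
python3 -m inch '-1 0 0 1 0 0 0;-1 0 0 1 0 0 0;-1 0 0 1 0 0 0;-1 0 0 1 0 0 0;-1 0 0 0.88 0 0 0;-1 0 0 0 0 0 0' && python3 -m inch '-1 0.5 0 0 0 0 0;-1 0.5 0 0 0 0 0;-1 0.5 0 -0.08 0 0 0;-1 0.5 0 -0.08 0 0 0;-1 0.5 0 -0.08 0 0 0;-1 0.5 0 -0.08 0 0 0;-1 0 0 0 0 0 0'
cat > lid.py <<'E'
from h import *
o=ctrl.get_obs();a=np.radians(-100.3);cx=np.array([np.cos(a),np.sin(a)]);cy=np.array([-cx[1],cx[0]])
p=o["ee_pos"];d=p[:2]-[.516,-.170];print("tcp case x,y,z",(d@cx).round(4),(d@cy).round(4),p[2].round(4))
c=camera("top");W=pts(c);D=W[...,:2]-[.516,-.170];X=D@cx;Y=D@cy;Z=W[...,2]
hsv=cv2.cvtColor(c["img"],cv2.COLOR_BGR2HSV)
m=(abs(Y)<.08)&(abs(Y)>.055)&(X>-.1)&(X<.2)&(Z>.05)&(Z<.225)
Q=np.c_[X[m],Z[m]]
for lo in np.arange(-.1,.2,.02):
    s=Q[(Q[:,0]>lo)&(Q[:,0]<lo+.02)]
    if len(s)>5:print(lo.round(2),len(s),np.percentile(s[:,1],[5,50,95]).round(3))
E
python3 lid.py
```

```text
time_s: 51.62
ee_pos: [0.48, -0.3648, 0.1844]
eef_rot: [-3.139, -0.004, 1.396]
force: [0.1, 0.6, 1.2]
grip_width: 0.0007
grip_force: 0.0
time_s: 52.5
ee_pos: [0.4967, -0.2759, 0.1963]
eef_rot: [3.141, -0.002, 1.397]
force: [-0.9, -0.1, 0.3]
grip_width: 0.0005
grip_force: 0.0
tcp case x,y,z 0.1076 -0.0001 0.1963
-0.02 21 [0.053 0.055 0.059]
0.0 31 [0.053 0.057 0.194]
0.02 181 [0.191 0.196 0.202]
0.04 119 [0.201 0.206 0.211]
0.06 123 [0.21  0.215 0.219]
0.08 37 [0.218 0.22  0.224]
```

```bash
python3 -m inch '-1 0.53 0 0 0 0 0;-1 0.53 0 0 0 0 0;-1 0.55 0 0.1 0 0 0;-1 0.55 0 0.1 0 0 0;-1 0.53 0 0.22 0 0 0;-1 0.53 0 0.22 0 0 0;-1 0 0 0 0 0 0' && python3 lid.py
```

```text
time_s: 53.42
ee_pos: [0.5131, -0.1806, 0.1758]
eef_rot: [-3.14, -0.003, 1.397]
force: [-0.1, -0.3, 0.1]
grip_width: 0.0005
grip_force: 0.0
tcp case x,y,z 0.011 -0.0009 0.1758
-0.06 104 [0.127 0.14  0.155]
-0.04 34 [0.156 0.161 0.167]
0.1 22 [0.096 0.099 0.105]
0.12 40 [0.093 0.096 0.099]
```

```bash
python3 -m inch '-1 0.48 0 0.33 0 0 0;-1 0.48 0 0.33 0 0 0;-1 0.4 0 0.38 0 0 0;-1 0.4 0 0.38 0 0 0;-1 0.18 0 0.25 0 0 0;-1 0.18 0 0.25 0 0 0;-1 0 0 0 0 0 0' && python3 lid.py
```

```text
time_s: 54.35
ee_pos: [0.5241, -0.1189, 0.1185]
eef_rot: [-3.141, -0.003, 1.396]
force: [0.7, 0.1, 0.0]
grip_width: 0.0005
grip_force: 0.0
tcp case x,y,z -0.0517 -0.0012 0.1185
0.02 24 [0.107 0.11  0.114]
0.04 165 [0.105 0.108 0.112]
0.06 200 [0.104 0.107 0.111]
0.08 148 [0.102 0.105 0.108]
```

```bash
python3 -m inch '-1 0.33 0 0 0 0 0;-1 0 0 0.15 0 0 0;-1 0 0 0.1 0 0 0;-1 0 0 0.1 0 0 0' && python3 -m inch '-1 0 0 0.1 0 0 0;-1 0 0 0 0 0 0' && python3 lid.py
```

```text
time_s: 54.9
ee_pos: [0.5272, -0.1082, 0.1106]
eef_rot: [3.138, -0.005, 1.396]
force: [-0.1, 12.0, 20.0]
grip_width: 0.0002
grip_force: 9.1
time_s: 55.15
ee_pos: [0.5259, -0.1094, 0.1054]
eef_rot: [-3.141, -0.002, 1.396]
force: [0.3, -0.9, -0.1]
grip_width: 0.0006
grip_force: 0.0
tcp case x,y,z -0.0614 -0.0011 0.1054
0.02 120 [0.102 0.105 0.109]
0.04 196 [0.102 0.105 0.108]
0.06 201 [0.102 0.105 0.109]
0.08 87 [0.101 0.105 0.108]
```

The lid snapped down and its top is flat at 105 mm. I give it a last small press, retreat and check.

```bash
python3 -m inch '-1 0 0 0.1 0 0 0;-1 0 0 0.05 0 0 0;-1 0 0 0 0 0 0' && python3 -m inch '-1 0 0 -0.5 0 0 0;-1 0 0 -1 0 0 0;-1 0 0 -1 0 0 0;-1 0 0 -1 0 0 0;-1 0.5 0 -1 0 0 0;-1 1 0 -0.5 0 0 0;-1 1 0 0 0 0 0;-1 1 0 0 0 0 0;-1 1 0 0 0 0 0;-1 0 0 0 0 0 0'
python3 - <<'E'
from h import *
a=np.radians(-100.3);cx=np.array([np.cos(a),np.sin(a)]);cy=np.array([-cx[1],cx[0]])
c=camera("top");W=pts(c);D=W[...,:2]-[.516,-.170];X=D@cx;Y=D@cy;Z=W[...,2]
m=(abs(Y)<.08)&(abs(X)<.08)&(abs(Z-.104)<.02)
p=np.linalg.lstsq(np.c_[X[m],Y[m],np.ones(m.sum())],Z[m],rcond=None)[0];print("lid slope",p.round(4),m.sum())
m=(Z>.038)&(Z<.05)&(abs(W[...,0]-.412)<.09)&(abs(W[...,1]-.37)<.11)
print("block",cv2.minAreaRect((W[m][:,:2]*1000).astype(np.float32)))
c=camera("scene");cv2.imwrite("pics/s5.png",c["img"])
E
```

```text
time_s: 55.58
ee_pos: [0.5263, -0.1096, 0.1038]
eef_rot: [3.14, -0.002, 1.395]
force: [-13.4, 5.7, 32.6]
grip_width: 0.0009
grip_force: 16.2
time_s: 56.82
ee_pos: [0.5495, 0.0244, 0.2513]
eef_rot: [-3.141, -0.002, 1.398]
force: [-0.8, -0.3, -0.2]
grip_width: 0.0006
grip_force: 0.0
lid slope [-1.00e-04  1.00e-04  1.05e-01] 4996
block ((414.6628723144531, 367.8800048828125), (101.11444091796875, 50.37821960449219), 89.50437927246094)
```

View pics/s5.png

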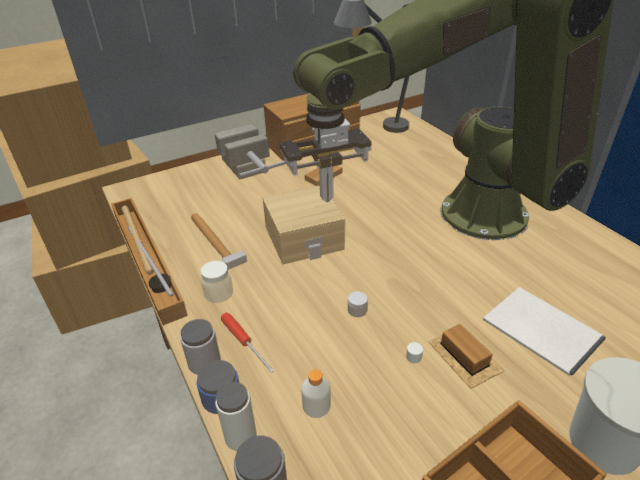

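The case is shut and level at (303,222) with its catch at (314,248). The block is on the mat at (466,348), and the bystanders are where they were.

```bash
python3 -c "
from station import ticket
print(ticket.hand_in())"
```

```text
the job is handed in; nothing more can be done
None
```

The job is handed in, with no verdict returned: block sole down on the mat, all four bowls present (sizes 1, 2, 3 and 5) nested upright in the tray, lid snapped shut and level, bystanders not visibly moved, about 57 s of robot time.

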